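Lay out the pounding place

ROBOT

A 6-joint arm with a two-finger parallel gripper is mounted at the origin on the work surface. World frame = base frame: x ahead of the robot, y to its left, z up, the work surface at z = 0. Lengths are in m, angles in rad, forces in N, time in s.
With the tool pointing down it reaches from about 0.375 to 0.925 m from the base axis. Payload 5.7 kg.
Tool frame: the origin (TCP) lies midway between the tips of the shut fingers; the grasp point (between the pads) lies 19 mm behind it; z points along the fingers, y is the line along which they close (so a half turn about z gives the same grasp; the last joint's range is limited). The gripper opens to 88 mm and grips with 3 to 60 N. Pads are 20 mm wide; open, the fingers measure 115 mm over their backs; the gripper's body (75 mm by 178 mm) begins 61 mm behind the grasp point.
Start: joints at [-1.407, 0.359, 1.51, -0, 1.272, -0.115], TCP at [0.165, -0.577, 0.199] pointing down, gripper open.
Joint ranges: [-2.97, 2.97], [-1.01, 2.36], [0.21, 2.38], [-0.96, 4.11], [0.2, 2.71], [-2.98, 2.98]. Speed limits (rad/s): [2.39, 2.39, 3.14, 3.14, 3.14, 3.14].

INTERFACE

Orientations are given as a unit quaternion [x, y, z, w].
In Python, from station import manip gives the robot as it stands. The module is installed in compiled form; this text tells all that it offers.
- The arm moves only by the tool apply_moves, never from a script. Its argument "targets" is one flat list of numbers, 5 for each row, row after row: the shift along the tool's x, y, z in mm, then the turn about the tool's z in degrees, then the closure, from 0 (fully open) to 1 (shut). In form: [dx, dy, dz, roll, hand, dx, dy, dz, roll, hand, ...]. A call has 1 to 20 rows; each row is the pose to reach, as a shift and turn from the pose commanded when the call began, along the tool's axes at that moment; what a row does not reach only later rows make up. A row lasts 1/10 s, in which the tool goes at most 50 mm and 8.59 degrees, less where a joint would pass 70% of its speed; a pose out of reach is approached as far as the arm can. A call with a gripper value outside its range is refused whole. The fingers move at their own pace and stop on an object; "squeeze" is the grip in N (left out, the last holds). Time passes only in rows, so rows that repeat a pose let the fingers close. It gives the time, the measured TCP pose, the force, the opening and the grip force at its end, in the units of the state.
- manip.observe(): the state, without advancing time (a new reading comes with each control period).
- manip.capture(name): name is "side" or "top"; returns the picture (420x560x3 uint8, blue, green, red); there is no depth.
- manip.camera_model(name): a dict with "K" (3x3 intrinsics, pixels), "R" (3x3) and "t" (3): a world point X has camera coordinates R X + t. Camera axes: x right, y down, z forward; pixel columns grow to the right and rows downward; lengths in m; the calibration is good to about 2 mm. A picture is of the moment at which its call begins. camera_model takes no time and is no camera call.
- manip.job_done(): hands the job in; it is judged then, once.
Trained networks look in the newest picture that a camera, given by its name, has taken for a name from the list of things; names that differ only in an ending like _2 or _b are one class to them, and where a whole thing is asked for, a point or a joint stands for the part that bears it (a point fixed in the world has none). Each returns a list of dicts, best first, with "confidence" (0 to 1); they miss things now and then, are a little off and sometimes report something else, mostly with a low value. They report only what shows in the picture. A call takes as long as a camera call. They do not tell look-alikes from the thing itself.
- manip.search_frame(camera, name): "rect" ([left, top, right, bottom] as shares, 0 to 1, of the picture: columns of its width, rows of its height, round what is visible of it).
- manip.trace(camera, name): "pixels" (420x560 bool, what is visible of it) and "rect" ([left, top, right, bottom] as shares, 0 to 1, of the picture: columns of its width, rows of its height, round what is visible of it).
- manip.pinpoint(camera, name): "location" ([column, row] as shares, 0 to 1, of the picture: columns of its width, rows of its height: a listed point, or the origin of a listed thing).
The state is a dict: "t": time; "joints": joint angles; "qvel": joint speeds; "effort": joint torques, N m; "position": TCP position; "tool_rot": TCP orientation; "wrist_force": force on the tool from outside, world axes, zero at the start; "torque": the same for the moment, N m; "width": opening from 0.0 (shut) to 1.0 (fully open); "grip_force": force on a finger pad.
Only numpy, scipy, OpenCV 4.12 (cv2) and the standard library are available. Lean on these libraries where they do the work, as an engineer would, in place of code of your own. Each camera call takes 0.05 s, during which the arm holds its last target. There are 200 camera calls.

TASK

Lay out the pounding place: stand the tall tin on the cork coaster between the mortar and the canister with the cup upright on top of it, stand the short tin on the coaster in front of the mortar (the robot's side), lay the spoon the right way up with its bowl on the coaster in front of the canister, and stand the pestle upright in the mortar. Centre each thing on its place and set it down gently. Leave the mortar and the canister where they stand.

Things in the scene. Friction and masses are not known exactly. Their poses are not given: they have to be found in the camera images.
- mortar: Open clay mortar, reddish brown, 130 mm across the rim and 92 mm high, loose but heavy (2.2 kg). Origin: centre of its underside, z up. Inside, a round floor 16 mm above the origin, about 76 mm across, widening to about 104 mm at the rim. It stands at the far side of the work, left or right, with the canister on the other side.
- canister: Plain upright stainless steel canister with a closed hinged lid, 102 mm in diameter and 121 mm high, empty, loose (0.5 kg), to be left in place. Origin at the centre of its underside, z up.
- coaster_between: Round flat cork coaster, 84 mm in diameter, 5 mm thick, stuck to the counter roughly midway between the mortar and the canister. Origin at the centre of its underside, on the counter; its top is 5 mm higher.
- coaster_mortar: The same kind of cork coaster (84 mm, 5 mm thick, stuck down), on the robot's side of the mortar. Origin at the centre of its underside.
- coaster_canister: The same kind of cork coaster (84 mm, 5 mm thick, stuck down), on the robot's side of the canister. Origin at the centre of its underside.
- tall_tin: Tall round closed metal tin with a flat lid, 55 mm in diameter, 75 mm high, 0.08 to 0.17 kg, standing. Origin at the centre of its underside, z up.
- short_tin: Short, wide round closed metal tin with a flat lid, 63 mm in diameter, 40 mm high, 0.07 to 0.14 kg, standing. Origin at the centre of its underside, z up.
- cup: Small open white ceramic dipping cup without handle, 56 mm across the rim, 46 mm across the foot, 36 mm high, walls 4 mm, about 0.08 kg, standing upright. Origin at the centre of its underside, z up.
- spoon: White ceramic soup spoon, lying flat on its foot: round bowl 44 mm across the rim, 38 mm across the foot, 22 mm high; handle 14 mm wide, 7 mm thick, along the spoon's own -x, ending 89 mm from the bowl's centre and rising to 36 mm, pointing roughly at the robot at the start. 0.06 kg, centre of mass near the bowl. Origin: centre of the bowl's underside, z up.
- pestle: Dark wooden pestle standing on its thick flat end: 140 mm high, 44 mm across the foot, at most 50 mm across the thick part 30 mm above the foot, tapering to a straight round handle 28 mm in diameter from 85 mm above the foot up. 0.14 to 0.28 kg. Origin at the centre of the foot, z up along the pestle.
Mind the look-alikes: they are no part of the job. Leave any black look-alike of the short_tin alone.

How it is judged:
By the outcome, as a careful person would: the job done as asked, in the order asked, and still so for the second after the job is handed in, with the robot touching nothing.
It also fails if it takes over 136 s, if anything falls off the work surface, if the arm or the gripper's body presses on something with over 40 N, if the wrist force passes 120 N, or if a joint passes its speed limit or range.

## Working session

There is one attempt and no reset: what is moved stays moved. The work goes in short steps, Python scripts to look and compute and a tool call to move; the robot and the scene stay as the last step left them, time stands still between calls to the robot, and variables do not carry over. Pictures are saved under pics/ and viewed, at most 14 in all, crops included, and the job is handed in when it is done.

Besides the shell and the picture viewer there is one more tool, called after "Emit:" as name(argument=value, ...) on one line, values as JSON. apply_moves: Moves the arm, as the interface text tells. Its arguments: {"type":"object","properties":{"targets":{"type":"array"},"squeeze":{"type":"number"}},"required":["targets"]}

```bash
mkdir -p pics; cat > h.py <<'E'
from station import manip
import numpy as np, cv2
from scipy.spatial.transform import Rotation as Rn
def ray(cam,px):
    m=manip.camera_model(cam);K,R,t=map(np.array,(m["K"],m["R"],m["t"]))
    d=R.T@np.linalg.inv(K)@np.array([px[0],px[1],1.]);c=-R.T@t
    return c,d
def atz(cam,px,z):
    c,d=ray(cam,px);return c+d*(z-c[2])/d[2]
def proj(cam,X):
    m=manip.camera_model(cam);p=np.array(m["K"])@(np.array(m["R"])@np.array(X)+np.array(m["t"]));return p[:2]/p[2]
E
python3 - <<'E'
from h import *
s=manip.observe();print({k:np.round(v,3).tolist() for k,v in s.items()})
for c in("top","side"):
    im=manip.capture(c);cv2.imwrite(f"pics/{c}0.png",im)
    cc,d=ray(c,(280,210));print(c,cc.round(3),(d/np.linalg.norm(d)).round(3))
    for n in["mortar","canister","coaster_between","tall_tin","short_tin","cup","spoon","pestle"]:
        r=manip.pinpoint(c,n)
        for q in r:
            px=np.array(q["location"])*[560,420]
            print(c,n,round(q["confidence"],2),px.round(0),atz(c,px,0.0).round(3))
E
```

```text
{'t': 0.0, 'joints': [-1.407, 0.359, 1.511, -0.0, 1.273, -0.115], 'qvel': [0.001, 0.0, 0.0, -0.001, 0.0, -0.0], 'effort': [-0.006, -51.54, -27.073, 0.067, 0.035, -0.0], 'position': [0.165, -0.576, 0.198], 'tool_rot': [0.99, 0.139, -0.0, -0.001], 'wrist_force': [-0.006, 1.397, -0.414], 'torque': [-0.048, -0.002, -0.026], 'grip_force': 0.0, 'width': 0.998}
top [4.640e-01 1.000e-03 1.049e+00] [ 0.068 -0.002 -0.998]
top mortar 0.69 [340. 160.] [ 0.68  -0.166  0.   ]
top canister 0.73 [221. 161.] [0.667 0.167 0.   ]
top coaster_between 0.69 [279. 168.] [0.653 0.004 0.   ]
top tall_tin 0.66 [138. 197.] [0.561 0.393 0.   ]
top short_tin 0.56 [412. 207.] [ 0.555 -0.366  0.   ]
top short_tin 0.56 [407. 245.] [ 0.449 -0.354  0.   ]
top cup 0.82 [174. 259.] [0.391 0.286 0.   ]
top spoon 0.54 [377. 262.] [ 0.399 -0.272  0.   ]
top pestle 0.51 [282. 245.] [ 0.438 -0.008  0.   ]
side [0.197 0.955 0.674] [ 0.29  -0.797 -0.529]
side mortar 0.94 [255. 185.] [ 0.673 -0.16   0.   ]
side mortar 0.74 [367. 183.] [ 0.387 -0.256  0.   ]
side canister 0.91 [199. 257.] [0.671 0.175 0.   ]
side coaster_between 0.73 [235. 217.] [0.659 0.002 0.   ]
side tall_tin 0.62 [200. 337.] [0.561 0.386 0.   ]
side short_tin 0.93 [314. 161.] [ 0.56  -0.344 -0.   ]
side short_tin 0.69 [356. 166.] [ 0.436 -0.349  0.   ]
side cup 0.81 [309. 321.] [0.387 0.289 0.   ]
side pestle 0.76 [329. 226.] [ 0.432 -0.026  0.   ]
side pestle 0.21 [255. 265.] [0.543 0.163 0.   ]
```

View pics/top0.png

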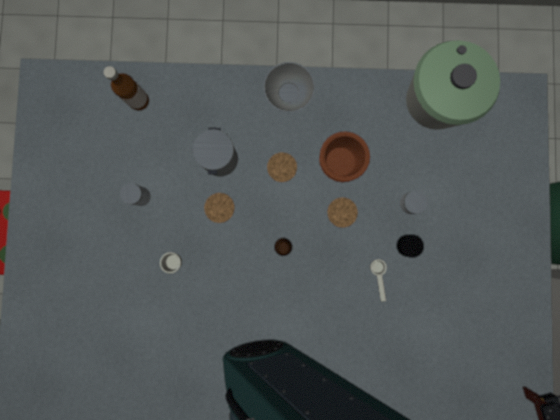

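View pics/side0.png

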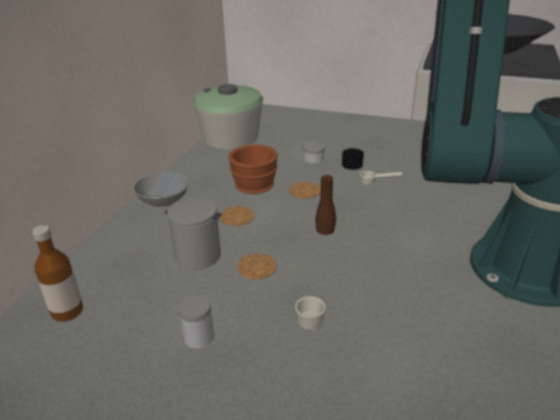

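The top view shows the mortar at (345,157), the canister at (214,150), and the coasters at (282,167), (220,208) and (343,212). The tall tin is at (132,194), cup (170,263), pestle (283,246), spoon bowl (378,267), and the grey short tin (415,202). The black look-alike at (410,245) and the large bowl, pot and bottle are not part of the job. Next I'll refine the positions with masks and silhouettes.

```bash
cat >> h.py <<'E'
from scipy.optimize import least_squares
PR={"mortar":[(50,0),(65,92)],"canister":[(51,0),(51,121)],"coaster_between":[(42,0),(42,5)],"tall_tin":[(27.5,0),(27.5,75)],
"short_tin":[(31.5,0),(31.5,40)],"cup":[(23,0),(28,36)],"pestle":[(22,0),(25,30),(14,85),(14,140)],"spoon":[(19,0),(22,22)]}
def sil(cam,n,x,y,z0=0):
    a=np.linspace(0,2*np.pi,40,endpoint=False);im=np.zeros((420*4,560*4),np.uint8)
    pr=PR[n]
    for (r0,h0),(r1,h1) in zip(pr,pr[1:]):
        P=[proj(cam,(x+r*np.cos(t)/1e3,y+r*np.sin(t)/1e3,z0+h/1e3)) for r,h in((r0,h0),(r1,h1)) for t in a]
        cv2.fillPoly(im,[cv2.convexHull((np.array(P)*4+2).astype(np.int32))],1)
    return im
def cen(im,s=1):
    m=cv2.moments(im,True);return np.array([m["m10"]/m["m00"],m["m01"]/m["m00"]])/s+(0 if s==1 else -.5+.125),m["m00"]/s/s
def solve(cam,n,tgt,x0,z0=0):
    x=np.array(x0,float)
    for _ in range(4):
        f=lambda p:cen(sil(cam,n,*p,z0),4)[0]
        b=f(x);J=np.array([(f(x+d)-b)/.02 for d in(np.array([.02,0]),np.array([0,.02]))]).T
        x=x+np.linalg.solve(J,tgt-b)
    return x,cen(sil(cam,n,*x,z0),4)[1]
E
python3 - <<'E'
from h import *
for c in("top","side"):
    manip.capture(c)
    for n in["mortar","canister","coaster_between","tall_tin","short_tin","cup","pestle","spoon"]:
        for q in manip.trace(c,n):
            if q["confidence"]<.3: continue
            m=q["pixels"].astype(np.uint8)
            if n=="spoon":
                dt=cv2.distanceTransform(m,2,5);_,v,_,l=cv2.minMaxLoc(dt)
                ys,xs=np.where(m>0);d=np.hypot(xs-l[0],ys-l[1]);k=d<v+1.5
                far=d>=np.sort(d)[-12]
                print("spoon axis",atz(c,(xs[k].mean(),ys[k].mean()),.02).round(4),atz(c,(xs[far].mean(),ys[far].mean()),.034).round(4));m=m*0;m[ys[k],xs[k]]=1
            t,A=cen(m); x,B=solve(c,n,t,atz(c,t,.03)[:2])
            print(c,n,round(q["confidence"],2),t.round(1),x.round(4),"area",A,round(B))
E
```

```text
top mortar 0.71 [343.8 156.4] [ 0.6715 -0.1602] area 2035.0 2051
top canister 0.6 [215.1 151.8] [0.6757 0.1708] area 1664.0 1686
top canister 0.53 [219.1 207.1] [0.5323 0.1536] area 699.0 1547
top coaster_between 0.74 [281.6 166.4] [ 0.6568 -0.0022] area 706.0 726
top tall_tin 0.83 [134.5 194.2] [0.5632 0.3868] area 560.0 568
top short_tin 0.98 [409.7 244.8] [ 0.4499 -0.3529] area 555.0 556
top short_tin 0.6 [413.8 201.7] [ 0.5668 -0.3634] area 537.0 552Traceback (most recent call last):
  File "<stdin>", line 13, in <module>
  File "h.py", line 28, in solve
    b=f(x);J=np.array([(f(x+d)-b)/.02 for d in(np.array([.02,0]),np.array([0,.02]))]).T
                        ~^^^^^
  File "h.py", line 27, in <lambda>
    f=lambda p:cen(sil(cam,n,*p,z0),4)[0]
                   ~~~^^^^^^^^^^^^^
  File "h.py", line 19, in sil
    P=[proj(cam,(x+r*np.cos(t)/1e3,y+r*np.sin(t)/1e3,z0+h/1e3)) for r,h in((r0,h0),(r1,h1)) for t in a]
       ~~~~^^^^^^^^^^^^^^^^^^^^^^^^^^^^^^^^^^^^^^^^^^^^^^^^^^^^
  File "h.py", line 11, in proj
    m=manip.camera_model(cam);p=np.array(m["K"])@(np.array(m["R"])@np.array(X)+np.array(m["t"]));return p[:2]/p[2]
ValueError: time passes only in moves, steps and waits
```

```bash
python3 - <<'E'
s=open('h.py').read()
s=s.replace('def ray(','''import functools
@functools.lru_cache
def cm(c): m=manip.camera_model(c);return tuple(np.array(m[k]) for k in "KRt")
def ray(''',1)
s=s.replace('m=manip.camera_model(cam);K,R,t=map(np.array,(m["K"],m["R"],m["t"]))','K,R,t=cm(cam)')
s=s.replace('m=manip.camera_model(cam);p=np.array(m["K"])@(np.array(m["R"])@np.array(X)+np.array(m["t"]))','K,R,t=cm(cam);p=K@(R@np.array(X)+t)')
open('h.py','w').write(s)
E
cat > meas.py <<'E'
from h import *
def spoon(c,q,zb=0,pr=True):
    m=q["pixels"].astype(np.uint8)
    dt=cv2.distanceTransform(m,2,5);_,v,_,l=cv2.minMaxLoc(dt)
    ys,xs=np.where(m>0);d=np.hypot(xs-l[0],ys-l[1]);k=d<v+1.5
    far=d>=np.sort(d)[-12]
    print("spoon axis",atz(c,(xs[k].mean(),ys[k].mean()),zb+.02).round(4),atz(c,(xs[far].mean(),ys[far].mean()),zb+.034).round(4));m=m*0;m[ys[k],xs[k]]=1
    return m
def run(cams,names,z0=0):
  for c in cams:
    manip.capture(c)
    for n in names:
        for q in manip.trace(c,n):
            if q["confidence"]<.3: continue
            m=spoon(c,q,z0) if n=="spoon" else q["pixels"].astype(np.uint8)
            t,A=cen(m); x,B=solve(c,n,t,atz(c,t,.03)[:2],z0)
            print(c,n,round(q["confidence"],2),t.round(1),x.round(4),"area",A,round(B))
E
python3 - <<'E'
from meas import *
run(["top"],["cup","pestle","spoon"])
run(["side"],["mortar","canister","coaster_between","tall_tin","short_tin","cup","pestle","spoon"])
# coasters by colour
for c in("top","side"):
    im=manip.capture(c).astype(int);m=((im[...,2]-im[...,0]>30)&(im[...,1]-im[...,0]>12)).astype(np.uint8)
    n,L,S,C=cv2.connectedComponentsWithStats(m)
    for i in range(1,n):
        if S[i,4]>150:
            t,A=cen((L==i).astype(np.uint8));x,B=solve(c,"coaster_between",t,atz(c,t,.005)[:2]);print(c,"brown",t.round(1),x.round(4),A,round(B))
E
```

```text
top cup 0.83 [169.8 262. ] [0.3863 0.2878] area 389.0 382
top pestle 0.68 [282.7 246.1] [ 0.4369 -0.0112] area 273.0 282
spoon axis [ 0.3889 -0.2686  0.02  ] [ 0.3088 -0.2788  0.034 ]
top spoon 0.54 [377.8 266.6] [ 0.3889 -0.2688] area 209.0 227
side mortar 0.79 [252.8 167.4] [ 0.6752 -0.1603] area 2087.0 2064
side canister 0.76 [194.2 231.7] [0.6774 0.1681] area 3223.0 3354
side coaster_between 0.73 [237.  214.6] [ 0.6583 -0.0063] area 467.0 566
side tall_tin 0.74 [195.8 320.9] [0.5653 0.3865] area 1525.0 1580
side tall_tin 0.71 [303.9 189.1] [ 0.5204 -0.1133] area 437.0 782
side short_tin 0.92 [351.3 158.3] [ 0.4526 -0.3521] area 464.0 467
side short_tin 0.69 [313.  151.5] [ 0.569 -0.364] area 422.0 436
side cup 0.82 [309.4 311.6] [0.3881 0.2862] area 824.0 857
side pestle 0.93 [325.3 206.8] [ 0.4388 -0.0109] area 972.0 989
spoon axis [ 0.3875 -0.2552  0.02  ] [ 0.3087 -0.2762  0.034 ]
side spoon 0.59 [367.4 176.9] [ 0.3899 -0.2697] area 209.0 206
top brown [123.6  86.1] [0.8721 0.4495] 342.0 719
top brown [344.2 158.1] [ 0.6853 -0.1759] 1652.0 729
top brown [281.6 166.8] [ 0.6555 -0.0021] 652.0 728
top brown [218.9 207.4] [0.5376 0.1674] 662.0 745
top brown [342.  212.1] [ 0.5344 -0.1723] 669.0 746
side brown [252.6 167.2] [ 0.7149 -0.2513] 1902.0 367
side brown [315.4 199.5] [ 0.4956 -0.1315] 954.0 504
side brown [236.6 215.5] [ 0.6574 -0.002 ] 541.0 570
side brown [ 50.6 264.5] [0.9627 0.2965] 1150.0 826
side brown [256.3 266. ] [0.5393 0.1675] 823.0 858
side brown [ 66.  314.1] [0.8295 0.413 ] 244.0 1180
```

Emit:
apply_moves(targets=[0,0,-60,8,0,481,-462,-80,16,0,481,-462,-80,16,0,481,-462,-80,16,0,481,-462,-80,16,0,481,-462,-80,16,0,481,-462,-80,16,0,481,-462,-80,16,0,481,-462,-80,16,0,481,-462,-80,16,0,481,-462,-80,16,0,481,-462,-80,16,0,481,-462,-80,16,0,481,-462,-80,16,0,648.5,-817,-20,16,0,648.5,-817,-20,16,0,648.5,-817,-20,16,0,648.5,-817,-20,16,0,648.5,-817,-20,16,0,648.5,-817,-20,16,0], squeeze=15)

```text
t: 3.95
position: [0.544, 0.2789, 0.235]
tool_rot: [1.0, -0.0, 0.0, -0.0]
wrist_force: [0.1, -0.4, 0.5]
width: 1.002
grip_force: 0.0
```

Emit:
apply_moves(targets=[10,-50,50,0,0,18,-100,90,0,0,18,-100,90,0,0,18,-100,90,0,0,18,-100,90,0,0,18,-100,90,0,0])

```text
t: 4.55
position: [0.5626, 0.3761, 0.1464]
tool_rot: [1.0, -0.0, 0.001, -0.0]
wrist_force: [0.1, -0.6, 0.5]
width: 0.998
grip_force: 0.0
```

```bash
python3 - <<'E'
from meas import *
print({k:np.round(v,4).tolist() for k,v in manip.observe().items() if k in("position","tool_rot","wrist_force")})
cv2.imwrite("pics/s1.png",cv2.resize(manip.capture("side")[220:400,100:340],None,fx=3,fy=3))
E
```

```text
{'position': [0.5626, 0.3761, 0.1464], 'tool_rot': [1.0, -0.0005, 0.0007, -0.0002], 'wrist_force': [0.1494, -0.5618, 0.5424]}
```

View pics/s1.png

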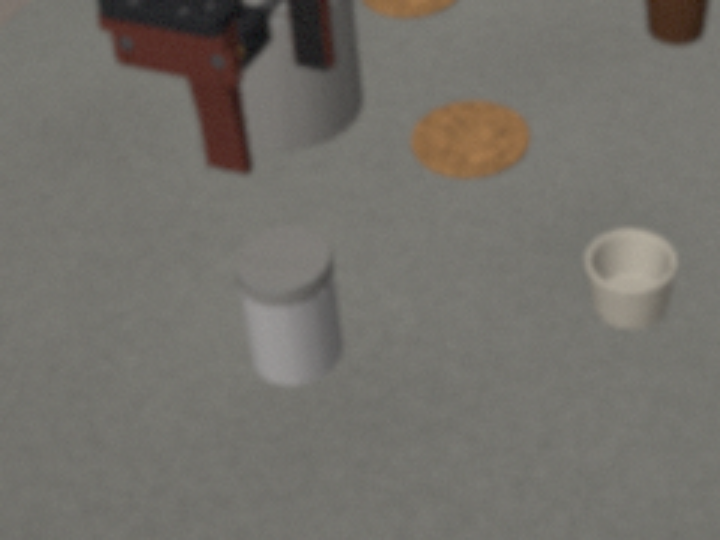

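Emit:
apply_moves(targets=[1.5,-11,20,0,0,1.5,-11,60,0,0,1.5,-11,90,0,0,1.5,-11,103,0,0,1.5,-11,103,0,0,1.5,-11,103,0,0,1.5,-11,103,0,1,1.5,-11,103,0,1,1.5,-11,103,0,1,1.5,-11,103,0,1,1.5,-11,103,0,1,1.5,-11,103,0,1,1.5,-11,103,0,1,1.5,-11,103,0,1], squeeze=15)

```text
t: 6.0
position: [0.5638, 0.3877, 0.0425]
tool_rot: [1.0, -0.0, 0.0, -0.0]
wrist_force: [-0.3, -1.8, 4.5]
width: 0.617
grip_force: 15.0
```

Emit:
apply_moves(targets=[0,0,-10,0,1,0,0,-50,0,1,0,0,-100,0,1,0,0,-150,0,1,10,40,-170,0,1,20,85,-170,0,1,30,130,-170,0,1,40,175,-170,0,1,50,220,-170,0,1,60,265,-170,0,1,70,310,-170,0,1,80,350,-170,0,1,92.5,375,-140,0,1,92.5,389,-100,0,1,92.5,389,-60,0,1,92.5,389,-40,0,1,92.5,389,-30,0,1,92.5,389,-30,0,1,92.5,389,-30,0,1])

```text
t: 7.9
position: [0.6568, -0.0011, 0.0733]
tool_rot: [1.0, -0.0, 0.001, 0.0]
wrist_force: [-0.1, -0.3, -0.3]
width: 0.621
grip_force: 15.0
```

```bash
python3 - <<'E'
from meas import *
s=manip.observe();print({k:np.round(v,4).tolist() for k,v in s.items() if k in("position","tool_rot","wrist_force","width")})
run(["side"],["tall_tin"],float(s["position"][2])-.0425)
cv2.imwrite("pics/s2.png",cv2.resize(manip.capture("side")[120:300,150:390],None,fx=3,fy=3))
E
```

```text
{'position': [0.6568, -0.0011, 0.0733], 'tool_rot': [1.0, -0.0001, 0.0009, 0.0], 'wrist_force': [-0.0648, -0.3206, -0.3027], 'width': 0.6211}
side tall_tin 0.77 [235.3 193.9] [0.6519 0.007 ] area 716.0 879
```

View pics/s2.png

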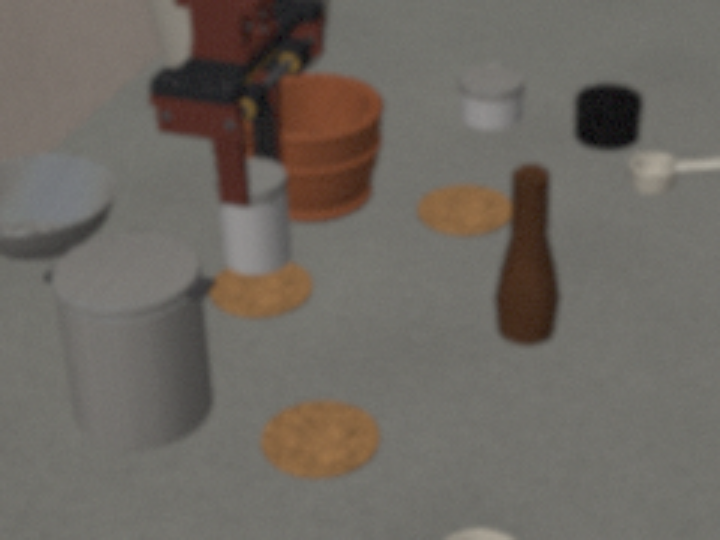

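Emit:
apply_moves(targets=[0,1,8,0,1,0,1,15,0,1,0,1,20,0,1,0,1,23,0,1,0,1,24,0,1,0,1,25,0,1,0,1,25,0,1,0,1,25,0,1])

```text
t: 8.85
position: [0.656, -0.0023, 0.0476]
tool_rot: [1.0, -0.0, 0.0, -0.0]
wrist_force: [0.2, 0.2, 2.6]
width: 0.618
grip_force: 15.0
```

Emit:
apply_moves(targets=[0,0,0,0,0.35,0,0,0,0,0.25,0,0,0,0,0.15,0,0,0,0,0.15,0,0,-15,0,0.15,0,0,-50,0,0.15,0,0,-90,0,0.15,0,0,-130,0,0.15,0,0,-150,0,0.15])

```text
t: 9.75
position: [0.658, -0.0025, 0.2026]
tool_rot: [1.0, -0.0, 0.003, 0.0]
wrist_force: [0.9, 1.0, 0.3]
width: 0.851
grip_force: 0.0
```

Emit:
apply_moves(targets=[-30,-32,0,0,0,-62,-65,0,0,0,-94,-100,0,0,0,-126,-135,0,0,0,-158,-170,0,0,0,-190,-205,0,0,0,-222,-240,0,0,0,-252,-270,30,0,0,-269.5,-289.3,70,0,0,-269.5,-289.3,110,0,0,-269.5,-289.3,130,0,0,-269.5,-289.3,130,0,0,-269.5,-289.3,130,0,0], squeeze=12)

```text
t: 11.05
position: [0.387, 0.2874, 0.0681]
tool_rot: [1.0, -0.0, 0.0, -0.0]
wrist_force: [0.8, -0.2, -0.3]
width: 0.999
grip_force: 0.0
```

```bash
python3 - <<'E'
from meas import *
s=manip.observe();print({k:np.round(v,4).tolist() for k,v in s.items() if k in("position","tool_rot","wrist_force","width")})
run(["side","top"],["tall_tin"],.005)
run(["side"],["cup"])
E
```

```text
{'position': [0.387, 0.2874, 0.0681], 'tool_rot': [1.0, -0.0003, 0.0003, -0.0002], 'wrist_force': [0.787, -0.1817, -0.2555], 'width': 0.9987}
top tall_tin 0.65 [282.3 164.2] [ 0.6537 -0.0038] area 441.0 446
side cup 0.74 [309.6 312.3] [0.3874 0.288 ] area 794.0 858
side cup 0.46 [374.1 175.7] [ 0.372  -0.2668] area 295.0 379
```

Emit:
apply_moves(targets=[0,0,20,0,0,0,0,45,0,0,0,0,55,0,0,0,0,58,0,0,0,0,58,0,0,0,0,58,0,1,0,0,58,0,1,0,0,58,0,1,0,0,58,0,1,0,0,58,0,1,0,0,58,0,1,0,0,58,0,1,0,0,58,0,1], squeeze=12)

```text
t: 12.65
position: [0.3866, 0.2872, 0.0094]
tool_rot: [1.0, -0.0, 0.0, -0.0]
wrist_force: [0.1, -0.5, 5.8]
width: 0.613
grip_force: 12.0
```

Emit:
apply_moves(targets=[0,0,-8,0,1,0,0,-40,0,1,0,0,-90,0,1,0,0,-140,0,1,30,32,-170,0,1,62,65,-180,0,1,94,100,-180,0,1,126,135,-180,0,1,158,170,-180,0,1,190,205,-180,0,1,222,240,-180,0,1,250,270,-170,0,1,263,284,-145,0,1,269,290,-120,0,1,269,290,-110,0,1,269,290,-110,0,1,269,290,-110,0,1,269,290,-110,0,1])

```text
t: 14.45
position: [0.6558, -0.0023, 0.1207]
tool_rot: [1.0, 0.0, 0.001, -0.0]
wrist_force: [0.6, -0.1, -1.3]
width: 0.614
grip_force: 12.0
```

```bash
python3 - <<'E'
from meas import *
s=manip.observe();print({k:np.round(v,4).tolist() for k,v in s.items() if k in("position","tool_rot","wrist_force","width")})
cv2.imwrite("pics/s3.png",cv2.resize(manip.capture("side")[120:260,170:310],None,fx=4,fy=4))
E
```

```text
{'position': [0.6558, -0.0023, 0.1207], 'tool_rot': [1.0, 0.0002, 0.001, -0.0], 'wrist_force': [0.6232, -0.085, -1.3161], 'width': 0.614}
```

View pics/s3.png

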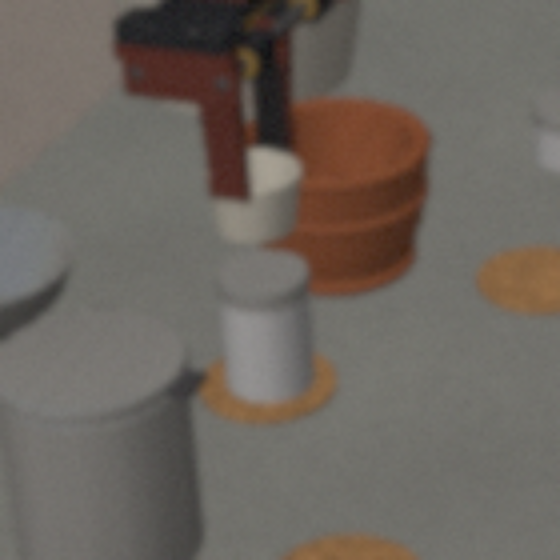

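Emit:
apply_moves(targets=[-2,0,10,0,1,-2,0,20,0,1,-2,0,26,0,1,-2,0,28,0,1,-2,0,29.5,0,1,-2,0,30.5,0,1,-2,0,30.5,0,1,-2,0,30.5,0,1])

```text
t: 15.3
position: [0.6538, -0.003, 0.0897]
tool_rot: [1.0, -0.0, 0.001, -0.0]
wrist_force: [-2.1, -0.5, 5.3]
width: 0.611
grip_force: 12.0
```

Emit:
apply_moves(targets=[0,0,0,0,0.36,0,0,0,0,0.3,0,0,0,0,0.2,0,0,0,0,0.15,0,0,0,0,0.15,0,0,-15,0,0.15,0,0,-50,0,0.15,0,0,-90,0,0.15,0,0,-120,0,0.1], squeeze=15)

```text
t: 16.2
position: [0.6542, -0.0031, 0.2122]
tool_rot: [1.0, -0.0, 0.001, 0.0]
wrist_force: [0.2, 0.2, -0.2]
width: 0.885
grip_force: 0.0
```

Emit:
apply_moves(targets=[-10,40,0,0,0,-20,85,0,0,0,-31,130,0,0,0,-42,175,0,0,0,-53,220,0,0,0,-63,265,0,0,0,-74,310,0,0,0,-82,345,30,0,0,-86,361,70,0,0,-86,361,110,0,0,-86,361,130,0,0,-86,361,130,0,0,-86,361,130,0,0])

```text
t: 17.5
position: [0.5677, -0.3643, 0.0797]
tool_rot: [1.0, -0.0, 0.0, 0.0]
wrist_force: [0.2, 1.0, 0.6]
width: 1.001
grip_force: 0.0
```

```bash
python3 - <<'E'
from meas import *
s=manip.observe();print({k:np.round(v,4).tolist() for k,v in s.items() if k in("position","tool_rot","wrist_force","width")})
run(["side"],["tall_tin"],.005); run(["side","top"],["cup"],.08)
cv2.imwrite("pics/s4.png",np.hstack([cv2.resize(manip.capture("side")[140:240,190:290],(400,400)),cv2.resize(manip.capture("top")[120:220,230:330],(400,400))]))
E
```

```text
{'position': [0.5677, -0.3643, 0.0797], 'tool_rot': [1.0, -0.0002, 0.0003, 0.0002], 'wrist_force': [0.1775, 1.0305, 0.5772], 'width': 1.0015}
side tall_tin 0.9 [236.3 204.7] [0.6489 0.0127] area 595.0 870
side cup 0.69 [235.4 179.9] [ 0.654  -0.0038] area 422.0 490
top cup 0.59 [281.9 159.9] [ 0.6526 -0.002 ] area 354.0 406
```

View pics/s4.png

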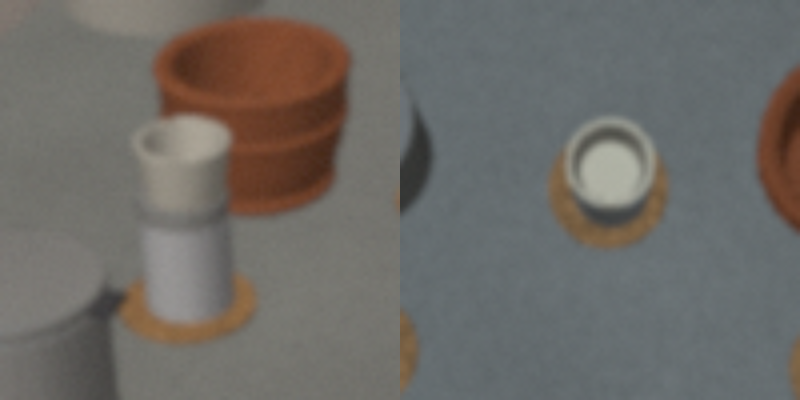

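The stack stands well: the cup at crop (183,145) sits upright on the tin, and both are centred on the coaster at (188,303). Next is the short tin.

Emit:
apply_moves(targets=[0.3,0,25,0,0,0.3,0,50,0,0,0.3,0,65,0,0,0.3,0,70,0,0,0.3,0,70,0,0,0.3,0,70,0,1,0.3,0,70,0,1,0.3,0,70,0,1,0.3,0,70,0,1,0.3,0,70,0,1,0.3,0,70,0,1,0.3,0,70,0,1], squeeze=15)

```text
t: 19.1
position: [0.5679, -0.3642, 0.0094]
tool_rot: [1.0, -0.0, 0.0, 0.0]
wrist_force: [0.4, 0.7, 6.9]
width: 0.712
grip_force: 15.0
```

Emit:
apply_moves(targets=[0,0,-8,0,1,0,0,-40,0,1,0,0,-75,0,1,-8,-40,-90,0,1,-16,-85,-90,0,1,-24,-130,-90,0,1,-30,-170,-80,0,1,-33,-188,-55,0,1,-33,-192,-35,0,1,-33,-192,-25,0,1,-33,-192,-25,0,1,-33,-192,-25,0,1])

```text
t: 20.3
position: [0.5351, -0.1728, 0.034]
tool_rot: [1.0, -0.001, 0.0, 0.0]
wrist_force: [-0.0, -0.7, -0.8]
width: 0.712
grip_force: 15.0
```

```bash
python3 - <<'E'
from meas import *
s=manip.observe();print({k:np.round(v,4).tolist() for k,v in s.items() if k in("position","tool_rot","wrist_force","width")})
cv2.imwrite("pics/s5.png",cv2.resize(manip.capture("side")[130:230,250:350],(500,500)))
E
```

```text
{'position': [0.5351, -0.1728, 0.034], 'tool_rot': [1.0, -0.0005, 0.0003, 0.0002], 'wrist_force': [-0.0264, -0.7419, -0.8443], 'width': 0.7121}
```

View pics/s5.png

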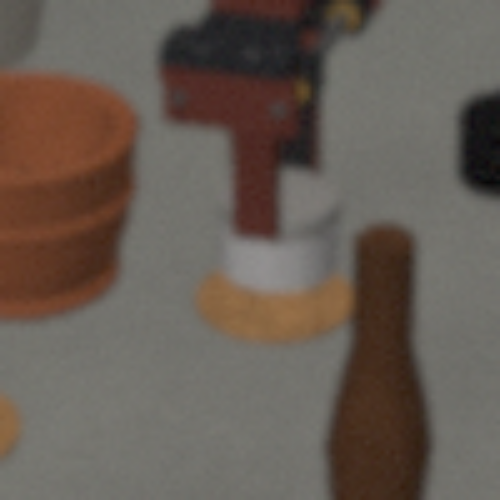

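The tin at crop (278,260) hangs above the coaster centre at (280,300). I'm lowering it.

Emit:
apply_moves(targets=[0,0,8,0,1,0,0,14,0,1,0,0,17,0,1,0,0,18.5,0,1,0,0,19.5,0,1,0,0,19.5,0,1,0,0,19.5,0,0.27,0,0,19.5,0,0.2,0,0,19.5,0,0.12,0,0,19.5,0,0.08,0,0,19.5,0,0.08,0,0,0,0,0.08,0,0,-40,0,0.08,0,0,-80,0,0.08,0,0,-120,0,0.08,0,0,-120,0,0.08])

```text
t: 21.95
position: [0.5385, -0.1737, 0.1593]
tool_rot: [1.0, -0.0, 0.005, 0.002]
wrist_force: [0.2, -0.2, 0.3]
width: 0.917
grip_force: 0.0
```

Emit:
apply_moves(targets=[-35,20,0,-3,0.3,-75,45,0,-7,0.3,-115,75,10,-7,0.3,-140,92,40,-7,0.3,-146,96,75,-7,0.3,-146,96,75,-7,0.3,-146,96,75,-7,0.3,-146,96,75,-7,0.3], squeeze=10)

```text
t: 22.75
position: [0.3899, -0.2682, 0.0796]
tool_rot: [0.998, 0.061, 0.001, 0.001]
wrist_force: [0.1, 0.2, 1.1]
width: 0.702
grip_force: 0.0
```

```bash
python3 - <<'E'
from meas import *
s=manip.observe();print({k:np.round(v,4).tolist() for k,v in s.items() if k in("position","tool_rot","wrist_force","width")})
run(["side"],["short_tin"],.005);run(["side"],["spoon"])
cv2.imwrite("pics/s6.png",cv2.resize(manip.capture("side")[130:220,290:420],(780,540)))
E
```

```text
{'position': [0.3899, -0.2682, 0.0796], 'tool_rot': [0.9981, 0.0612, 0.0007, 0.0006], 'wrist_force': [0.0617, 0.18, 1.1231], 'width': 0.7019}
side short_tin 0.88 [305.6 181.6] [ 0.5345 -0.1743] area 509.0 556
side short_tin 0.61 [351.8 158. ] [ 0.4497 -0.3442] area 444.0 472
spoon axis [ 0.3893 -0.2554  0.02  ] [ 0.3072 -0.2777  0.034 ]
side spoon 0.55 [366.7 176.7] [ 0.3916 -0.2699] area 178.0 207
```

View pics/s6.png

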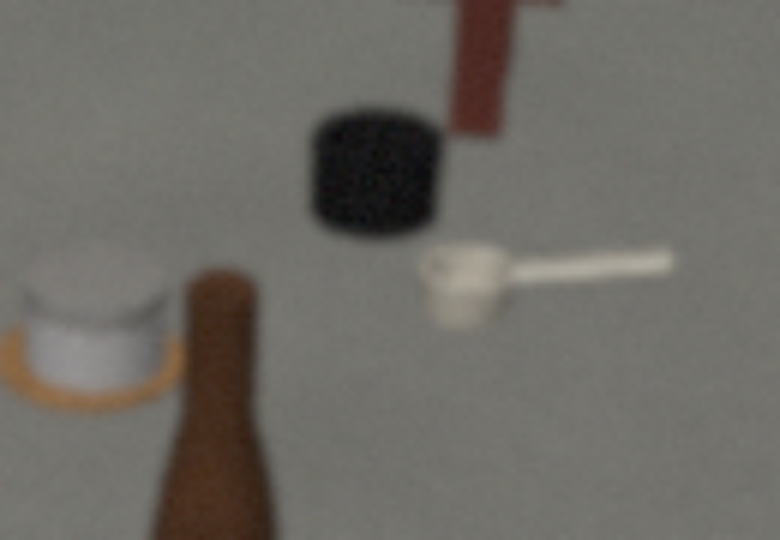

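Emit:
apply_moves(targets=[0,1,25,0,0.3,0,1,50,0,0.3,0,1,68,0,0.3,0,1,76,0,0.3,0,1,76,0,0.3,0,1,76,0,1,0,1,76,0,1,0,1,76,0,1,0,1,76,0,1,0,1,76,0,1,0,1,76,0,1], squeeze=10)

```text
t: 24.1
position: [0.3887, -0.2689, 0.0028]
tool_rot: [0.998, 0.061, 0.0, 0.0]
wrist_force: [0.3, -0.2, 0.6]
width: 0.194
grip_force: 0.0
```

```bash
python3 - <<'E'
from meas import *
s=manip.observe();print({k:np.round(v,4).tolist() for k,v in s.items() if k in("position","wrist_force","width","grip_force")})
run(["side","top"],["spoon"])
a=cv2.resize(manip.capture("side")[130:220,290:420],(780,540))
cv2.imwrite("pics/s7.png",a)
E
```

```text
{'position': [0.3887, -0.2689, 0.0028], 'wrist_force': [0.3226, -0.1905, 0.6467], 'grip_force': 0.0, 'width': 0.1943}
spoon axis [ 0.3911 -0.2425  0.02  ] [ 0.3114 -0.274   0.034 ]
side spoon 0.49 [365.1 178.9] [ 0.3934 -0.2568] area 79.0 208
spoon axis [ 0.3212 -0.28    0.02  ] [ 0.3059 -0.2773  0.034 ]
top spoon 0.51 [381.8 292.2] [ 0.3209 -0.2806] area 49.0 234
spoon axis [ 0.5681 -0.1611  0.02  ] [ 0.4975 -0.1812  0.034 ]
top spoon 0.33 [339.1 199.1] [ 0.5681 -0.1609] area 48.0 212
```

View pics/s7.png

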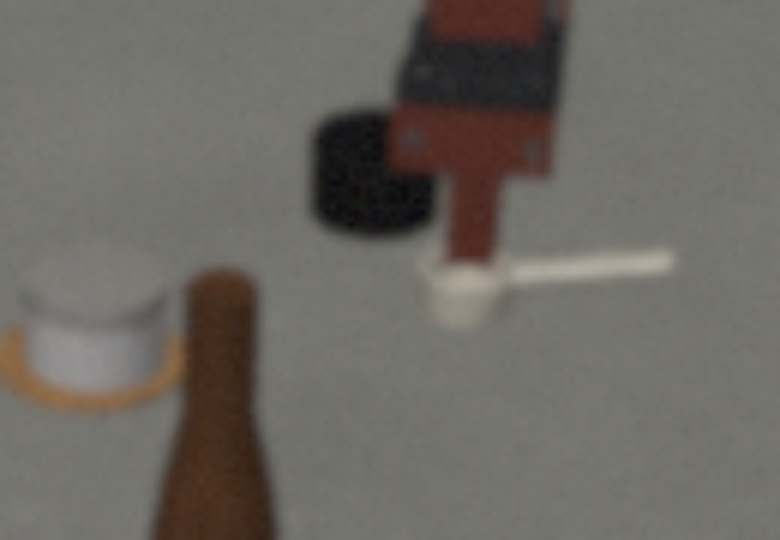

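```bash
python3 - <<'E'
from h import *
f=lambda X:((proj("side",X)-[290,130])*6).round(0)
print("s6 tip inner/outer",f((.39,-.268+.031,.0796)),f((.39,-.268+.045,.0796)))
print("s7 tip",f((.3887,-.2689+.0085,.003)),f((.3887,-.2689+.022,.003)))
print("bowl base/top c",f((.3893,-.269,0)),f((.3893,-.269,.022)))
for n in("handle end",):print(f((.3009,-.2795,.036)))
E
```

```text
s6 tip inner/outer [460. 177.] [454. 191.]
s7 tip [461. 309.] [455. 323.]
bowl base/top c [463. 306.] [467. 263.]
[674. 251.]
```

The side view shows the fingertips at about crop row 262, roughly 24 mm higher than the TCP would put them, so they closed above the bowl. The spoon at (465,285) has not moved. I'll open and go lower, watching the force.

Emit:
apply_moves(targets=[0,0,-3,0,0.3,0,0,-3,0,0.3,0,0,-3,0,0.3,0,0,-3,0,0.3,0,0,-3,0,0.3,0,0,-3,0,0.3,0,0,-3,0,0.3,0,0,0,0,0.3,0,0,4,0,0.3,0,0,8,0,0.3,0,0,10,0,0.3,0,0,10,0,0.3])

```text
t: 25.55
position: [0.3883, -0.2686, -0.0079]
tool_rot: [0.998, 0.061, -0.0, -0.0]
wrist_force: [0.6, -0.0, -0.4]
width: 0.703
grip_force: 0.0
```

```bash
python3 - <<'E'
from meas import *
s=manip.observe();print({k:np.round(v,4).tolist() for k,v in s.items() if k in("position","wrist_force","width","grip_force")})
cv2.imwrite("pics/s8.png",np.hstack([cv2.resize(manip.capture("side")[140:200,330:400],(560,480)),cv2.resize(manip.capture("top")[230:310,350:390],(240,480))]))
E
```

```text
{'position': [0.3883, -0.2686, -0.0079], 'wrist_force': [0.571, -0.0211, -0.4179], 'grip_force': 0.0, 'width': 0.7028}
```

View pics/s8.png

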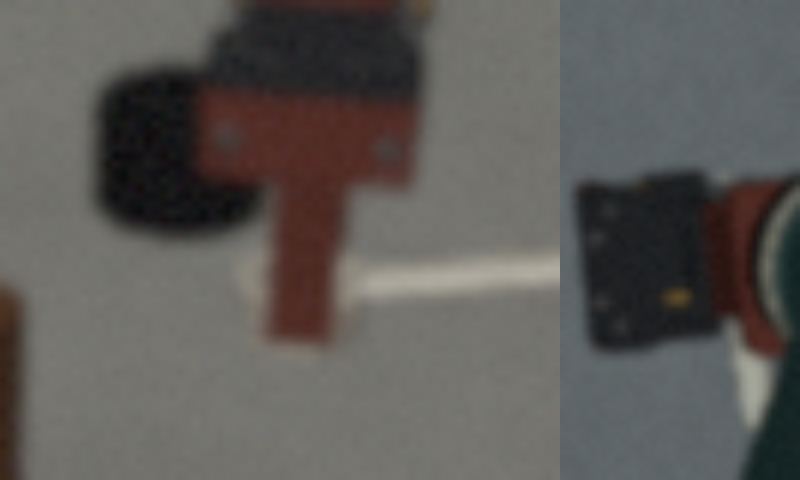

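Here the tip at crop (300,343) works out to about z = 15 mm while the TCP reads -8 mm, which confirms a z offset of about 22 mm. I'll go 9 mm lower and grip.

Emit:
apply_moves(targets=[0,0,3,0,0.3,0,0,5,0,0.3,0,0,7,0,0.3,0,0,8,0,0.3,0,0,9,0,0.3,0,0,9,0,1,0,0,9,0,1,0,0,9,0,1,0,0,9,0,1,0,0,9,0,1,0,0,9,0,1], squeeze=10)

```text
t: 26.75
position: [0.3887, -0.2689, -0.0164]
tool_rot: [0.998, 0.061, 0.0, 0.0]
wrist_force: [0.8, -0.9, 0.2]
width: 0.494
grip_force: 10.0
```

Emit:
apply_moves(targets=[0,0,-8,0,1,0,0,-35,0,1,0,0,-80,0,1,0,0,-130,0,1,0,0,-180,0,1,20,-41,-190,1,1,40,-82,-190,2,1,60,-124,-190,3,1,80,-165,-190,4,1,100,-207,-190,5,1,120,-248,-190,6,1,140,-290,-190,7,1,160,-330,-190,7,1,180,-370,-170,7,1,194,-398,-130,7,1,202,-415,-85,7,1,202,-415,-45,7,1,202,-415,-30,7,1,202,-415,-30,7,1,202,-415,-30,7,1])

```text
t: 28.75
position: [0.5389, 0.1676, 0.0142]
tool_rot: [1.0, -0.0, 0.0, -0.0]
wrist_force: [1.0, 0.2, 0.6]
width: 0.494
grip_force: 10.0
```

```bash
python3 - <<'E'
from meas import *
s=manip.observe();print({k:np.round(v,4).tolist() for k,v in s.items() if k in("position","tool_rot","wrist_force","width","grip_force")})
cv2.imwrite("pics/s9.png",cv2.resize(manip.capture("side")[200:300,200:320],(720,600)))
f=lambda X:((proj("side",X)-[200,200])*6).round(0)
for z in(.0,.03,.052):print(z,f((.5385,.1675,z)))
E
```

```text
{'position': [0.5389, 0.1676, 0.0142], 'tool_rot': [1.0, -0.0003, 0.0, -0.0001], 'wrist_force': [0.9632, 0.161, 0.6095], 'grip_force': 10.0, 'width': 0.4944}
0.0 [341. 399.]
0.03 [337. 331.]
0.052 [334. 280.]
```

View pics/s9.png

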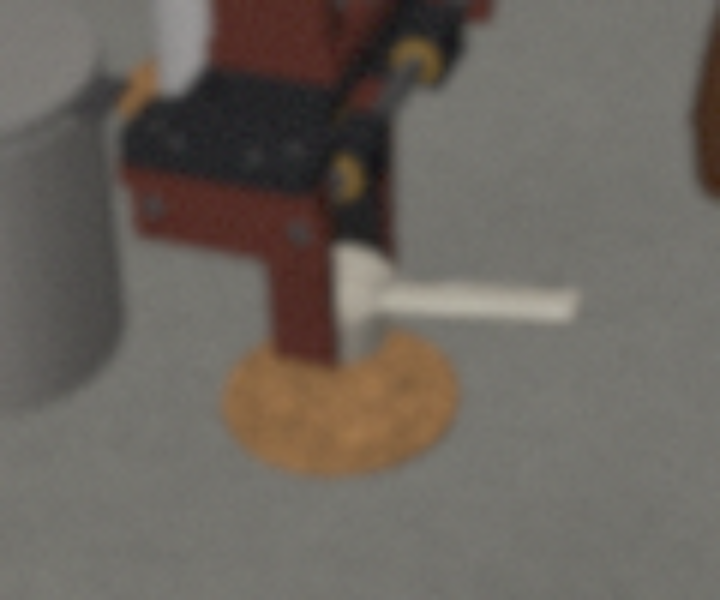

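Emit:
apply_moves(targets=[0,0,8,0,1,0,0,15,0,1,0,0,20,0,1,0,0,23,0,1,0,0,24.5,0,1,0,0,25.3,0,1,0,0,25.3,0,1])

```text
t: 29.5
position: [0.5387, 0.1676, -0.0114]
tool_rot: [1.0, -0.0, -0.0, -0.0]
wrist_force: [-1.2, -1.3, 2.4]
width: 0.492
grip_force: 10.0
```

Contact is made, so I'll release, rise and turn to the pestle at (438,-11).

Emit:
apply_moves(targets=[0,0,0,0,0.48,0,0,0,0,0.42,0,0,0,0,0.35,0,0,0,0,0.3,0,0,0,0,0.3,0,0,-15,0,0.3,0,0,-50,0,0.3,0,0,-100,0,0.3,0,0,-150,0,0.3,0,0,-200,0,0.3,0,0,-200,0,0.3,-30,50,-200,0,0.3,-60,100,-200,0,0.3,-90,150,-200,0,0.3,-101,178.5,-200,0,0.3,-101,178.5,-200,0,0.3,-101,178.5,-200,0,0.3], squeeze=20)

```text
t: 31.2
position: [0.437, -0.0117, 0.188]
tool_rot: [1.0, -0.002, -0.0, -0.0]
wrist_force: [0.5, 0.7, 0.5]
width: 0.699
grip_force: 0.0
```

```bash
python3 - <<'E'
from meas import *
s=manip.observe();print({k:np.round(v,4).tolist() for k,v in s.items() if k in("position","tool_rot","width")})
run(["side"],["spoon"],.005);run(["side"],["pestle","mortar"])
a=cv2.resize(manip.capture("side")[120:300,160:400],(800,600))
cv2.imwrite("pics/s10.png",a)
E
```

```text
{'position': [0.437, -0.0117, 0.188], 'tool_rot': [1.0, -0.0019, -0.0002, -0.0002], 'width': 0.6995}
side pestle 0.95 [325.1 207.2] [ 0.4385 -0.0089] area 938.0 988
side mortar 0.63 [254.9 165.2] [ 0.6748 -0.1738] area 1738.0 2037
```

View pics/s10.png

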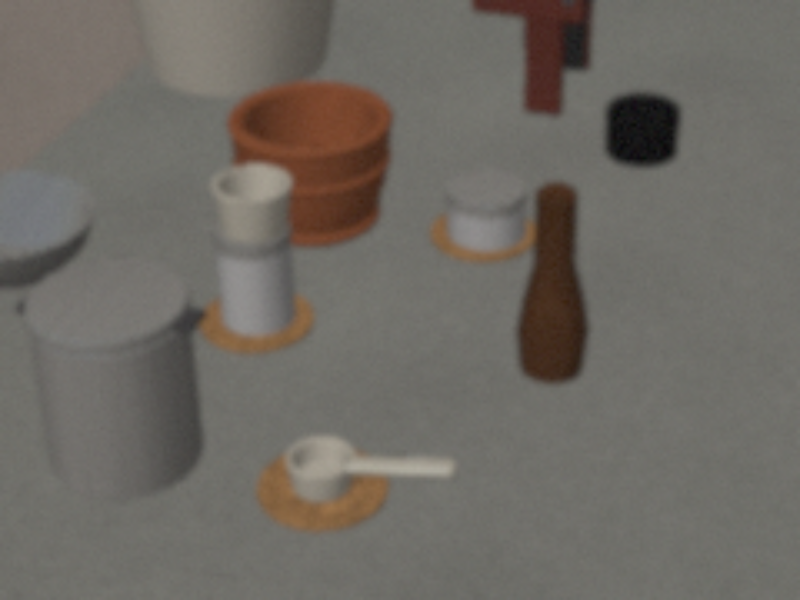

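The spoon bowl at (322,485) is centred on its coaster at (322,488), and the rest stands as placed. Next is the pestle.

Emit:
apply_moves(targets=[1,-1,30,0,0.3,1,-1,60,0,0.3,1,-1,90,0,0.3,1,-1,105,0,0.3,1,-1,110,0,0.3,1,-1,110,0,0.3,1,-1,110,0,1,1,-1,110,0,1,1,-1,110,0,1,1,-1,110,0,1,1,-1,110,0,1,1,-1,110,0,1,1,-1,110,0,1,1,-1,110,0,1], squeeze=20)

```text
t: 32.9
position: [0.4391, -0.01, 0.0786]
tool_rot: [1.0, -0.0, 0.0, 0.0]
wrist_force: [-0.7, -0.8, 6.3]
width: 0.311
grip_force: 20.0
```

Emit:
apply_moves(targets=[0,0,-8,0,1,0,0,-40,0,1,0,0,-80,0,1,0,0,-120,0,1,0,0,-140,0,1,30,19,-140,0,1,65,42,-140,0,1,100,64,-140,0,1,135,87,-140,0,1,170,109,-140,0,1,200,128,-140,0,1,220,141,-140,0,1,234,150,-135,0,1,234,150,-125,0,1,234,150,-120,0,1,234,150,-120,0,1,234,150,-120,0,1])

```text
t: 34.6
position: [0.6714, -0.1591, 0.1982]
tool_rot: [1.0, 0.0, -0.001, -0.0]
wrist_force: [0.0, 0.1, -1.7]
width: 0.317
grip_force: 20.0
```

```bash
python3 - <<'E'
from meas import *
s=manip.observe();print({k:np.round(v,4).tolist() for k,v in s.items() if k in("position","tool_rot","wrist_force","width","grip_force")})
cv2.imwrite("pics/s11.png",cv2.resize(manip.capture("side")[80:200,190:350],(800,600)))
f=lambda X:((proj("side",X)-[190,80])*5).round(0)
print(f((.673,-.16,.12)),f((.673,-.16,.15)),f((.673,-.16,.092)))
E
```

```text
{'position': [0.6714, -0.1591, 0.1982], 'tool_rot': [1.0, 0.0, -0.0006, -0.0003], 'wrist_force': [0.0255, 0.1385, -1.7024], 'grip_force': 19.9997, 'width': 0.3169}
[312. 320.] [309. 266.] [314. 369.]
```

View pics/s11.png

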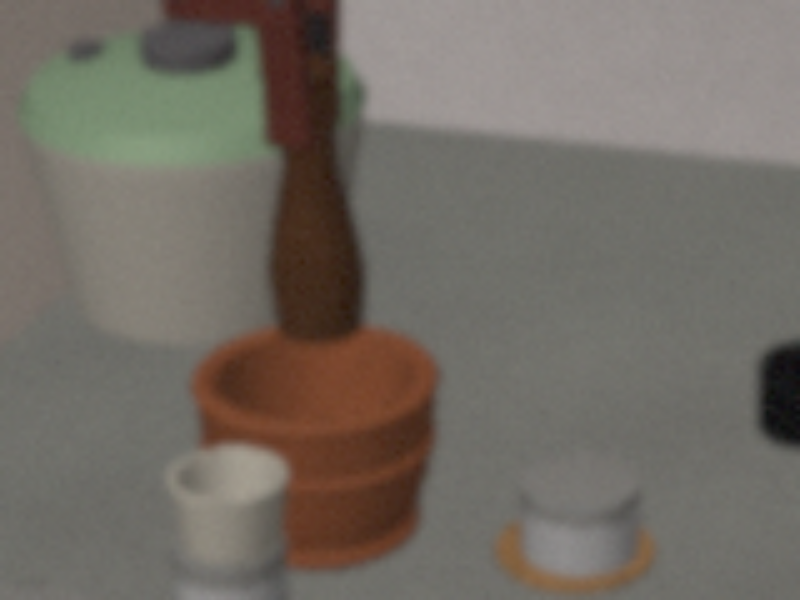

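The pestle foot at crop (317,325) is over the mortar's rim centre at (316,380). I'll lower it with a 2 mm forward correction.

Emit:
apply_moves(targets=[2,0.5,15,0,1,2,0.5,35,0,1,2,0.5,55,0,1,2,0.5,75,0,1,2,0.5,90,0,1,2,0.5,97,0,1,2,0.5,100,0,1,2,0.5,101,0,1,2,0.5,102,0,1,2,0.5,102,0,1,2,0.5,102,0,1])

```text
t: 35.75
position: [0.675, -0.1606, 0.097]
tool_rot: [1.0, -0.0, 0.001, 0.0]
wrist_force: [-0.3, -0.5, -2.3]
width: 0.315
grip_force: 20.0
```

Emit:
apply_moves(targets=[-1,0,0.6,0,1,-1,0,1.2,0,1,-1,0,1.8,0,1,-1,0,2.3,0,1,-1,0,2.3,0,1,-1,0,2.3,0,1])

```text
t: 36.35
position: [0.6738, -0.1605, 0.0948]
tool_rot: [1.0, -0.0, 0.0, 0.0]
wrist_force: [-1.4, 0.9, 5.9]
width: 0.314
grip_force: 20.0
```

Contact is made. I'll release and rise clear.

Emit:
apply_moves(targets=[0,0,0,0,0.65,0,0,0,0,0.58,0,0,0,0,0.5,0,0,0,0,0.4,0,0,0,0,0.4,0,0,0,0,0.4,0,0,-15,0,0.4,0,0,-50,0,0.4,0,0,-100,0,0.4,0,0,-150,0,0.4,-40,20,-150,0,0.4,-80,60,-150,0,0.4,-120,100,-150,0,0.4,-160,130,-150,0,0.4,-160,130,-150,0,0.4,-160,130,-150,0,0.4])

```text
t: 37.95
position: [0.5124, -0.2917, 0.2452]
tool_rot: [1.0, -0.002, 0.001, 0.0]
wrist_force: [1.5, -0.3, 0.0]
width: 0.604
grip_force: 0.0
```

```bash
python3 - <<'E'
from meas import *
s=manip.observe();print({k:np.round(v,4).tolist() for k,v in s.items() if k in("position","wrist_force")})
run(["top"],["cup"],.08);run(["top"],["mortar"]);run(["top"],["pestle"],.016)
a=cv2.resize(manip.capture("side")[100:300,160:420],(780,600))
cv2.imwrite("pics/s12.png",a)
E
```

```text
{'position': [0.5124, -0.2917, 0.2452], 'wrist_force': [1.513, -0.3358, 0.0316]}
top cup 0.58 [282.3 160.2] [ 0.6517 -0.0032] area 367.0 406
top mortar 0.76 [344.3 155.8] [ 0.6731 -0.1615] area 1698.0 2056
top pestle 0.89 [343.  158.3] [ 0.6699 -0.1609] area 320.0 390
```

View pics/s12.png

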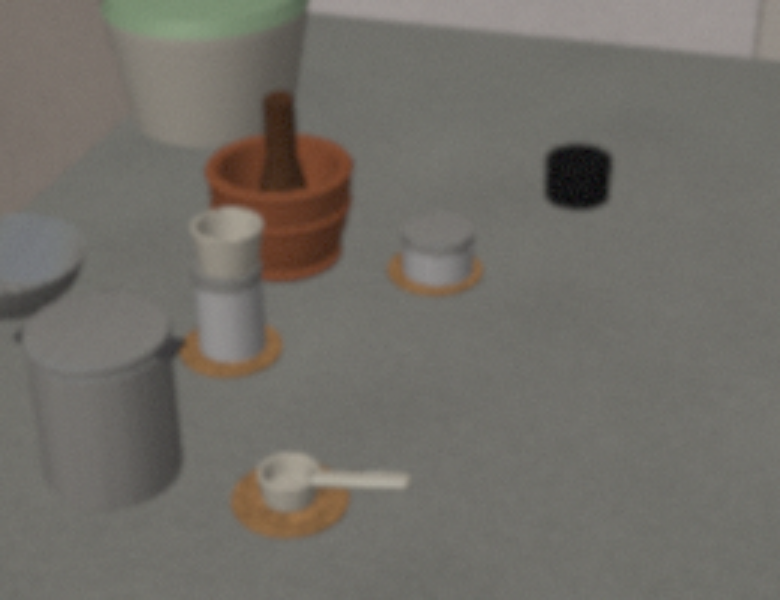

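The final view shows the pestle upright in the mortar (280,150), and the cup on the tall tin (228,245) over its coaster. The short tin (437,250) and the spoon bowl (290,495) are centred on theirs. The mortar and canister have not moved. Handing in.

```bash
python3 -c "
from station import manip
print(manip.job_done())"
```

```text
the job is handed in; nothing more can be done
None
```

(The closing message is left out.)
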